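# Fetch the padlock from behind the mug and torch

### The job

The padlock lies at the back of the plywood rack, behind the mug and the standing torch: first move the mug and the torch onto the black rubber mat, standing upright side by side, and only then fetch the padlock and lay it flat in the steel tray. When it lies there, put the mug and the torch back in the rack, each upright on the very spot where it stood at the start. Set the mug down gently, knock nothing over, and leave the flat tin, the glass jar and the feed scoop where they are.

Things in the scene. Friction and masses are not known exactly. Their poses are not given: they have to be found in the camera images.
- mug: White ceramic mug standing upright: outer diameter 64 mm, straight-sided, 100 mm high, wall 4 mm, one handle on its +y side that reaches 68 mm from the axis (roughly towards the robot at the start). Origin: centre of its underside; z up. Grip it across the outside, along its x axis, about 74 mm up. About 0.26 kg. It may face any way when put down.
- torch: Black torch standing on its lens, round: head 42 mm diameter for the lowest 28 mm, narrowing to a 32 mm diameter barrel from 42 mm up to the top at 120 mm. Origin: centre of its underside; z up. About 0.16 kg.
- padlock: Stainless steel padlock lying flat: body 45 mm (x) by 50 mm (y) by 25 mm thick; a 40 mm wide round-bar shackle stands out from the body towards +x, to 53 mm from the origin. Origin: centre of the underside of the body (without shackle); z up. Grip it across the body, along its y axis. About 0.28 kg.
- rack: Fixed plywood rack, 240 mm (x) by 280 mm (y), open in front (-x). Origin: centre of its underside, on the counter. Above the counter: floor 10 mm, back board (12 mm thick, far +x edge) 55 mm, 10 mm thick side rims 30 mm. Mug and torch stand left and right of its middle, either way round, about 120 mm apart; the padlock between and behind them, shackle to the back.
- mat: Fixed black ribbed rubber mat, 220 mm (x) by 120 mm (y), 6 mm thick; left or right of the rack. Origin: centre of its underside, on the counter.
- tray: Fixed shallow stainless steel tray, outside 130 mm (x) by 110 mm (y), walls 5 mm, 20 mm high, inner floor 5 mm above the counter; on the other side of the rack from the mat. Origin: centre of its underside, on the counter.
- tin: Bystander: flat round steel tin, 53 mm diameter, 23 mm high, in the front of the rack. Origin: centre of its underside.
- jar: Bystander: closed glass jar with steel lid, 68 mm diameter, 110 mm high, standing behind and left of the rack. Origin: centre of its underside.
- scoop: Bystander: green plastic feed scoop, 235 mm long, 100 mm wide, 65 mm high, lying behind and right of the rack, handle towards its -x. Origin: underside, near the handle end of its pan.
There are look-alikes about, which are no part of the job. What is meant by the torch is not pink, and is the larger of those in its own colour.

How it is judged:
By the outcome, as a careful person would: the job done as asked, in the order asked, and still so for the second after the job is handed in, with the robot touching nothing.
It also fails if it takes over 120 s, if anything falls off the work surface, if the arm or the gripper's body presses on something with over 40 N, if the wrist force passes 120 N, or if a joint passes its speed limit or range.

### The arm

A 7-joint arm with a two-finger parallel gripper is mounted at the origin on the work surface. World frame = base frame: x ahead of the robot, y to its left, z up, the work surface at z = 0. Lengths are in mm, angles in rad, forces in N, time in s.
With the tool pointing down it reaches from about 350 to 900 mm from the base axis. Payload 8.1 kg.
Tool frame: the origin (TCP) lies midway between the tips of the shut fingers; the grasp point (between the pads) lies 19 mm behind it (r.grip_depth is the distance from the TCP to the grasp point, in mm); z points along the fingers, y is the direction in which the jaws open and shut (so a half turn about z gives the same grasp; the last joint's range is limited). The gripper opens to 92 mm and grips with 3 to 60 N. Pads are 19 mm wide; open, the fingers measure 130 mm over their backs; the gripper's body (75 mm by 190 mm) begins 47 mm behind the grasp point.
Start: joints at [1.036, 0.434, 0.025, 1.573, -0.012, 1.134, -0.075], TCP at [261.546, -567.658, 226.742] pointing down, gripper open.
Joint ranges: [-2.62, 2.62], [-0.44, 2.09], [-1.27, 1.32], [0.08, 2.57], [-1.32, 4.46], [0.12, 2], [-2.74, 2.74]. Speed limits (rad/s): [2.22, 2.22, 3.01, 3.01, 3.14, 3.14, 3.14].

### API

Orientations are given as a unit quaternion [w, x, y, z].
In Python, from station import state, optics, ticket, r gives the robot as it stands.
- The arm moves only by the tool servo_tool, never from a script. Its argument "targets" is one flat list of numbers, 4 for each row, row after row: the shift along the world's x, y, z in mm, then the turn about the world's z in rad. A call has 1 to 12 rows; each row is the pose to reach, as a shift and turn from the pose commanded when the call began; what a row does not reach only later rows make up. A row lasts 1/10 s, in which the tool goes at most 50 mm and 8.59 degrees, less where a joint would pass 70% of its speed; a pose out of reach is approached as far as the arm can. A call with a gripper value outside its range is refused whole. "hand" is the finger opening in mm, from 0 to 91.8, set as the call begins (left out, the last holds). The fingers move at their own pace and stop on an object; the grip force is fixed at half the most. Time passes only in rows, so rows that repeat a pose let the fingers close. It gives the time, the measured TCP pose, the force and the opening at its end, in the units of the state.
- state(): the state, without advancing time (a new reading comes with each control period).
- optics.capture(name): name is "scene" or "top"; returns (picture, depth): 480x640x3 uint8, red, green, blue; 480x640 float32, mm along the optical axis (not along the pixel's ray), 0 where there is no reading.
- optics.get_calibration(name): a dict with "fx", "fy", "cx", "cy" (pixels), "rvec" (rotation vector, rad) and "tvec" (3), from world to camera coordinates, as OpenCV has them. Camera axes: x right, y down, z forward; pixel columns grow to the right and rows downward; lengths in mm; the calibration is good to about 2 mm. A picture is of the moment at which its call begins. get_calibration takes no time and is no camera call.
- ticket.job_done(): hands the job in, once; it reports no verdict.
The state is a dict: "clock": time; "q": joint angles; "joint_vel": joint speeds; "joint_efforts": joint torques, N m; "tcp_pos": TCP position; "tool_rot": TCP orientation; "wrist_force": force on the tool from outside, world axes, zero at the start; "wrist_torque": the same for the moment, N m; "width": finger opening in mm.
Only numpy, scipy, OpenCV 4.12 (cv2) and the standard library are available. Lean on these libraries where they do the work, as an engineer would, in place of code of your own. Each camera call takes 0.05 s, during which the arm holds its last target.

## Working session

There is one attempt and no reset: what is moved stays moved. The work goes in short steps, Python scripts to look and compute and a tool call to move; the robot and the scene stay as the last step left them, time stands still between calls to the robot, and variables do not carry over. Pictures are saved under pics/ and viewed, and the job is handed in when it is done.

Besides the shell and the picture viewer there is one more tool, called after "Request:" as name(argument=value, ...) on one line, values as JSON. servo_tool: Moves the arm, as the interface text tells. Its arguments: {"type":"object","properties":{"targets":{"type":"array"},"hand":{"type":"number"}},"required":["targets"]}

```bash
mkdir -p pics; ls; cat > h.py <<'E'
from station import state, optics, ticket, r
import numpy as np, cv2
def cap(n,tag):
    p,d=optics.capture(n); cv2.imwrite(f'pics/{tag}.png',p[:,:,::-1]); np.savez(f'pics/{tag}.npz',p=p,d=d,n=n); return p,d
def cam(n):
    c=optics.get_calibration(n); R=cv2.Rodrigues(np.array(c['rvec'],float))[0]; t=np.array(c['tvec'],float).ravel(); return c,R,t
def world(n,d):
    c,R,t=cam(n); v,u=np.mgrid[:480,:640]
    P=np.stack([(u-c['cx'])/c['fx']*d,(v-c['cy'])/c['fy']*d,d],-1)
    W=(P-t)@R; W[d==0]=np.nan; return W
def ray(n,u,v,z):
    c,R,t=cam(n); o=-R.T@t; k=R.T@np.array([(u-c['cx'])/c['fx'],(v-c['cy'])/c['fy'],1]); return o+k*(z-o[2])/k[2]
E
python3 - <<'E'
from h import *
print(state())
for n in('scene','top'):
    cap(n,n+'0'); c,R,t=cam(n); print(n,c, -R.T@t)
E
```

```text
pics
{'clock': 0.0, 'q': array([ 1.03636069,  0.43520633,  0.02496341,  1.57408918, -0.01160379,
        1.13400947, -0.0751193 ]), 'joint_vel': array([-5.40560281e-04, -9.58845800e-05,  4.20701728e-04, -7.26216423e-05,
       -3.74070039e-04,  7.54431380e-04, -1.25279930e-03]), 'joint_efforts': array([-2.25000469e-03, -6.67863035e+01,  9.83824655e-01, -3.14453673e+01,
       -6.06317958e-02,  4.31804080e-02,  1.49003895e-04]), 'tcp_pos': array([ 261.32629308, -567.18016248,  225.95827549]), 'tool_rot': array([-7.48241477e-04,  9.76788647e-01,  2.14203935e-01, -2.32961301e-04]), 'wrist_force': array([ 0.79748828, -0.54759901, -0.89617684]), 'wrist_torque': array([ 0.01107166, -0.00683234, -0.0498667 ]), 'width': 91.99616129051698}
scene {'fx': 592.2675862442204, 'fy': 592.2675862442204, 'cx': 320.4836293012616, 'cy': 242.89474061675585, 'rvec': array([ 1.43637057,  2.13452566, -0.85975264]), 'tvec': array([ 219.69461795, -337.83344987, 1504.91150457])} [1281.1483643   273.65046     843.16670712]
top {'fx': 440.89601985636864, 'fy': 440.89601985636864, 'cx': 319.07119952864485, 'cy': 248.92385839928968, 'rvec': array([ 2.16196748, -2.17010771,  0.14279684]), 'tvec': array([-26.16312993, 560.61721874, 766.26268835])} [465.6529376  -17.89466067 827.63627621]
```

View pics/scene0.png

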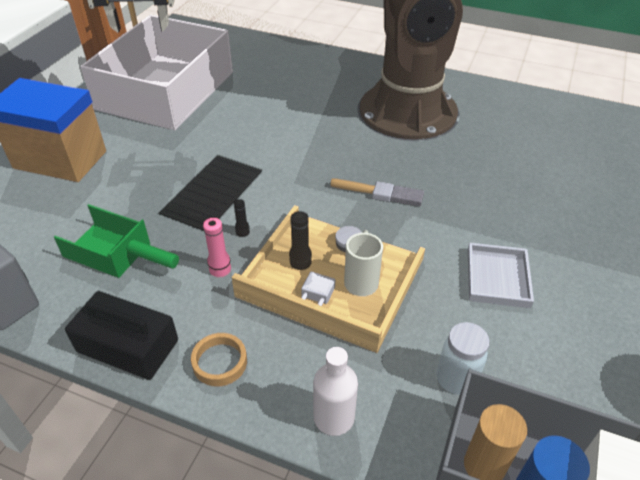

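View pics/top0.png

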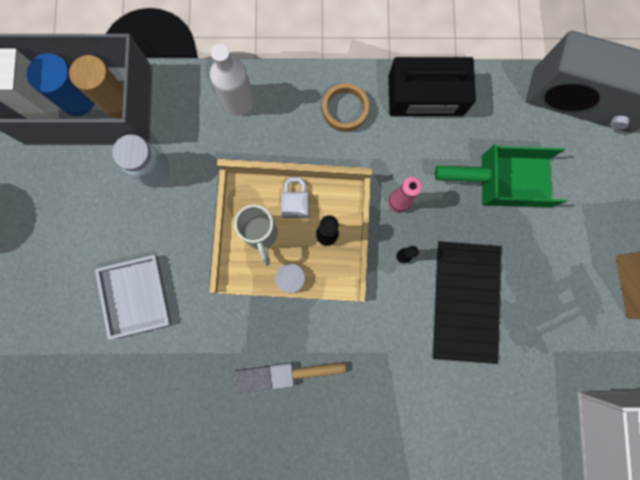

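The scene view shows mug (362,265), black torch (300,240), padlock (318,290), mat (212,192), tray (500,273). In the top view: mug (255,225) with its handle at (263,250), torch (327,230), padlock (295,200), tin (290,278), mat (468,302), tray (133,297). The small black torch (407,254) and the pink one (405,195) are look-alikes.

```bash
cat > m.py <<'E'
from h import *
def cloud(tag):
    z=np.load(f'pics/{tag}.npz'); return z['p'],world(str(z['n']),z['d'])
def circ(P):
    A=np.c_[2*P[:,:2],np.ones(len(P))]; s=np.linalg.lstsq(A,(P[:,:2]**2).sum(1),rcond=None)[0]
    return s[:2],np.sqrt(s[2]+s[0]**2+s[1]**2)
E
python3 - <<'E'
from m import *
np.set_printoptions(precision=1,suppress=True)
pt,Wt=cloud('top0'); ps,Ws=cloud('scene0')
def sel(W,box,z0,z1):
    u0,v0,u1,v1=box; m=np.zeros(W.shape[:2],bool); m[v0:v1,u0:u1]=1
    with np.errstate(invalid='ignore'): return m&(W[...,2]>z0)&(W[...,2]<z1)
print('counter z', [np.nanmedian(Wt[y:y+20,x:x+20,2]) for x,y in((200,400),(400,400),(180,200))],np.nanmedian(Ws[160:180,500:540,2]))
def rep(nm,m,W):
    P=W[m]; e=cv2.minEnclosingCircle(P[:,:2].astype(np.float32)); r=cv2.minAreaRect(P[:,:2].astype(np.float32))
    print(nm,len(P),'mean',P.mean(0),'med z',np.median(P[:,2]),'encl',np.round(e[0],1),round(e[1],1),'rect',np.round(r[0],1),np.round(r[1],1),round(r[2],1),'fit',*circ(P))
for nm,W,bm,bt,bp,bn in(('top',Wt,(230,200,280,270),(312,210,345,248),(275,172,315,220),(270,260,310,296)),('scene',Ws,(335,225,390,300),(285,205,320,275),(295,268,340,310),(330,222,365,255))):
    print(nm)
    rep('mug rim',sel(W,bm,104,118),W)
    rep('torch top',sel(W,bt,123,140),W)
    rep('padlock top',sel(W,bp,30,42),W)
    rep('tin',sel(W,bn,28,42),W)
m=sel(Wt,(230,200,280,270),40,100);rep('mug low',m,Wt)
# mat, tray
g=cv2.cvtColor(pt,cv2.COLOR_RGB2GRAY)
mm=np.zeros_like(g); mm[235:370,425:510]=(g[235:370,425:510]<45)
c=max(cv2.findContours(mm,0,1)[0],key=cv2.contourArea); rr=cv2.minAreaRect(c); print('mat px',rr)
b=np.array([ray('top',*q,6) for q in cv2.boxPoints(rr)]);print('mat',b,b.mean(0))
m=sel(Wt,(85,240,185,350),12,30); rep('tray rim',m,Wt)
m=sel(Wt,(205,150,385,310),20,34); rep('rack rim',m,Wt)
E
python3 -c "
import cv2
a=cv2.imread('pics/top0.png')[150:310,200:385];cv2.imwrite('pics/c1.png',cv2.resize(a,None,fx=4,fy=3.7,interpolation=2)[:600])"
```

```text
counter z [np.float64(-0.004507961424083437), np.float64(-0.22789181747242096), np.float64(-0.05412170944450663)] 0.6468864535054994
top
mug rim 307 mean [595.1  81.2 109.3] med z 109.47641745272168 encl [595.6  80.4] 32.0 rect [595.3  80.5] [62.8 62.5] 26.6 fit [595.2  80.2] 29.754569802394617
torch top 303 mean [589.5 -43.4 129.7] med z 129.68462814605795 encl [590.1 -43.6] 15.9 rect [589.7 -43.9] [30.6 31. ] 45.1 fit [589.8 -43.5] 11.237095834612814
padlock top 694 mean [648.6  14.9  34.9] med z 34.81818751833832 encl [665.7  14.2] 48.7 rect [663.6  12.3] [63.1 82. ] 89.5 fit [661.7  13.6] 27.73040816049007
tin 666 mean [508.9  23.9  33. ] med z 33.05328197974665 encl [509.1  23.9] 26.3 rect [509.   23.4] [51.2 50.7] 45.1 fit [509.   23.9] 18.543787624149495
scene
mug rim 338 mean [597.6  84.2 108.3] med z 108.51644346059112 encl [596.2  83.1] 33.4 rect [596.2  83.4] [63.8 63.6] 73.1 fit [596.4  83.6] 29.79701094656873
torch top 207 mean [593.4 -39.3 129.1] med z 129.6371507633516 encl [590.9 -39.5] 17.1 rect [591.8 -40.8] [32.8 30. ] 22.7 fit [592.  -39.9] 11.517847110004947
padl
[... 324 characters left out ...]
an [586.6  78.8  75.4] med z 78.59296047197465 encl [576.9  74.8] 48.2 rect [578.8  81.4] [60.1 89.9] 80.5 fit [583.3  79. ] 35.075529629533854
mat px ((466.9516296386719, 301.98211669921875), (63.12948989868164, 118.33928680419922), 1.8676787614822388)
mat [[ 358.5 -236.8    6. ]
 [ 576.6 -251.9    6. ]
 [ 572.4 -371.3    6. ]
 [ 354.1 -352.6    6. ]] [ 465.4 -303.2    6. ]
tray rim 996 mean [478.3 313.1  18.9] med z 19.55676036202008 encl [477.3 311.5] 84.5 rect [477.4 311.8] [130.3 112.1] 13.4 fit [477.5 310.4] 65.7876951413297
rack rim 2777 mean [595.6  25.6  29.6] med z 30.072734120971266 encl [590.2  21.9] 179.9 rect [589.9  22.3] [280.2 229.2] 86.5 fit [595.6  22.2] 128.41111108225286
```

View pics/c1.png

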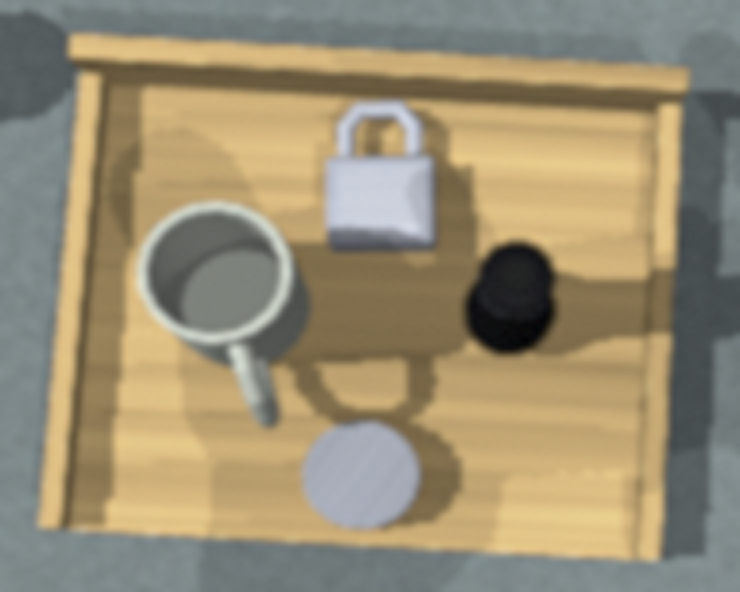

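```bash
python3 - <<'E'
from m import *
np.set_printoptions(precision=2,suppress=True)
pt,Wt=cloud('top0'); ps,Ws=cloud('scene0')
for W,b,c in((Wt,(230,200,290,285),(595.3,80.4)),(Ws,(330,215,395,305),(596.3,83.3))):
    u0,v0,u1,v1=b; P=W[v0:v1,u0:u1].reshape(-1,3); P=P[~np.isnan(P[:,0])]
    d=P[:,:2]-c; rr=np.hypot(*d.T); k=(P[:,2]>42)&(P[:,2]<110)&(rr>40)&(rr<70); print('handle',k.sum(),d[k].mean(0),np.degrees(np.arctan2(*d[k].mean(0)[::-1])),rr[k].max() if k.any() else 0)
# padlock: body top
for W,b in((Wt,(270,165,320,225)),(Ws,(290,262,345,315))):
    u0,v0,u1,v1=b; P=W[v0:v1,u0:u1].reshape(-1,3); P=P[~np.isnan(P[:,0])]
    P=P[(P[:,2]>32)&(P[:,2]<38)&(P[:,0]<685)]; 
    r=cv2.minAreaRect(P[P[:,0]<668][:,:2].astype(np.float32)); print('body',r, P[:,0].min(),[ (x,P[abs(P[:,0]-x)<3][:,1].min(),P[abs(P[:,0]-x)<3][:,1].max()) for x in(630,640,650,660)])
# back board edge direction & rims
for nm,b in(('smalltorch',(395,240,430,270)),('pink',(385,170,425,215)),('jar',(108,130,160,190)),('scoop',(430,140,570,210))):
    u0,v0,u1,v1=b; P=Wt[v0:v1,u0:u1].reshape(-1,3); P=P[P[:,2]>8]; print(nm,P.min(0),P.max(0))
print(r.grip_depth)
E
```

```text
handle 115 [-52.48 -15.49] -163.55466876738964 67.38516329926532
handle 12 [-51.65 -14.15] -164.6767996900772 62.22116024158303
body ((644.6231079101562, 15.512458801269531), (43.88356018066406, 47.87941360473633), 0.1624000370502472) 622.6609562418286 [(630, np.float64(-8.322431934402177), np.float64(39.389177365005224)), (640, np.float64(-8.323865864301247), np.float64(39.340225360092546)), (650, np.float64(-8.34260081203686), np.float64(39.335946620773505)), (660, np.float64(-8.371537985598984), np.float64(39.49789282625182))]
body ((642.2633056640625, 3.8445587158203125), (85.25424194335938, 52.032405853271484), 78.2254638671875) 608.5183087754449 [(630, np.float64(-3.5605578416405748), np.float64(42.20095379922171)), (640, np.float64(-5.909903159071523), np.float64(42.27652148418003)), (650, np.float64(-6.0203150815834965), np.float64(43.42094315366489)), (660, np.float64(-4.9863432755745105), np.float64(43.572030142943916))]
smalltorch [ 537.22 -200.29    8.49] [ 565.56 -173.66   84.43]
pink [ 634.58 -200.8     8.17] [ 674.49 -160.83  123.22]
jar [683.73 254.42   8.04] [792.02 373.13 113.9 ]
scoop [ 643.43 -479.14    8.01] [ 749.33 -243.1    67.67]Traceback (most recent call last):
  File "<stdin>", line 15, in <module>
AttributeError: 'tuple' object has no attribute 'grip_depth'
```

Request:
servo_tool(targets=[0,0,20,0,20,40,25,-0.03,40,80,25,-0.06,60,120,25,-0.1,80,160,25,-0.15,100,200,25,-0.15,120,240,25,-0.15,140,280,25,-0.15,160,320,25,-0.15,180,360,25,-0.15,200,400,25,-0.15,200,400,25,-0.15], hand=91)

```text
clock: 1.3
tcp_pos: [464.0, -161.0, 251.7]
tool_rot: [-0.001, 0.989, 0.145, 0.001]
wrist_force: [-0.5, -0.4, 0.1]
width: 90.8
```

Request:
servo_tool(targets=[25,45,0,0,50,90,0,0,75,135,0,0,100,180,0,0,120,220,0,0,134,249,0,0,134,249,0,0,134,249,0,0])

```text
clock: 2.1
tcp_pos: [595.3, 81.4, 251.0]
tool_rot: [0.0, 0.99, 0.141, -0.001]
wrist_force: [-1.1, -0.7, 0.1]
width: 91.2
```

Request:
servo_tool(targets=[0,0,-35,0,0,0,-70,0,0,0,-95,0,0,0,-115,0,0,0,-130,0,0,0,-145,0,0,0,-160,0,0,0,-172,0,0,0,-180,0,0,0,-186,0,0,0,-186,0,0,0,-186,0])

```text
clock: 3.3
tcp_pos: [595.8, 81.3, 66.1]
tool_rot: [0.0, 0.99, 0.14, 0.0]
wrist_force: [0.5, -1.2, 0.2]
width: 90.8
```

Request:
servo_tool(targets=[0,0,0,0,0,0,0,0,0,0,0,0,0,0,0,0,0,0,0,0,0,0,0,0,0,0,0,0,0,0,0,0], hand=50)

```text
clock: 4.1
tcp_pos: [595.7, 81.5, 65.9]
tool_rot: [-0.0, 0.99, 0.14, 0.0]
wrist_force: [-1.2, 0.8, 3.5]
width: 62.2
```

```bash
python3 -c "
from h import *
s=state();print(s['clock'],s['tcp_pos'],s['wrist_force'],s['wrist_torque'],s['width'])"
```

```text
4.1 [595.65514348  81.47028423  65.90582738] [-1.20059149  0.76571155  3.52220641] [ 0.02207347  0.06710101 -0.01544391] 62.21898439450068
```

Request:
servo_tool(targets=[0,0,3,0,0,0,10,0,0,0,30,0,0,0,60,0,0,0,95,0,0,0,130,0,0,0,160,0,0,0,180,0,0,0,180,0])

```text
clock: 5.0
tcp_pos: [597.0, 81.7, 249.1]
tool_rot: [-0.0, 0.99, 0.14, 0.003]
wrist_force: [0.5, 0.1, -2.1]
width: 62.2
```

Request:
servo_tool(targets=[-5,-20,0,0,-12,-60,0,0,-20,-100,0,0,-28,-140,0,0,-36,-180,0,0,-44,-220,0,0,-52,-260,0,0,-60,-300,0,0,-68,-340,0,0,-73,-370,0,0,-75,-386,0,0,-75,-386,0,0])

```text
clock: 6.2
tcp_pos: [519.0, -307.2, 244.3]
tool_rot: [-0.0, 0.99, 0.138, -0.001]
wrist_force: [-0.1, 0.8, -2.9]
width: 62.1
```

```bash
python3 -c "
from h import *
s=state();print(s['clock'],s['tcp_pos'],s['wrist_force'],s['width'])
cap('top','top1')"
```

```text
6.2 [ 519.01932269 -307.2396575   244.26375034] [-0.07852681  0.80616549 -2.91959664] 62.05466644459231
```

View pics/top1.png

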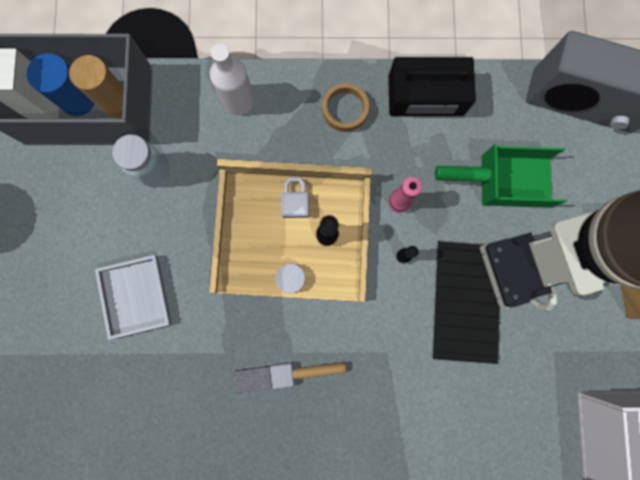

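Request:
servo_tool(targets=[0,0,-25,0,0,0,-60,0,0,0,-95,0,0,0,-125,0,0,0,-150,0,0,0,-165,0,0,0,-170,0,0,0,-173,0,0,0,-175,0,0,0,-176,0,0,0,-177,0,0,0,-178,0])

```text
clock: 7.45
tcp_pos: [520.8, -304.8, 68.2]
tool_rot: [0.0, 0.99, 0.14, 0.0]
wrist_force: [-0.6, 1.0, -2.1]
width: 62.3
```

Request:
servo_tool(targets=[0,0,-1,0,0,0,-2,0,0,0,-3,0,0,0,-4,0,0,0,-4,0])

```text
clock: 7.95
tcp_pos: [520.4, -304.6, 63.5]
tool_rot: [-0.0, 0.99, 0.14, -0.0]
wrist_force: [0.1, -0.0, -3.2]
width: 62.4
```

Request:
servo_tool(targets=[0,0,-0.5,0,0,0,-1,0,0,0,-1,0])

```text
clock: 8.25
tcp_pos: [520.5, -304.6, 62.7]
tool_rot: [-0.0, 0.99, 0.14, -0.0]
wrist_force: [-0.4, -0.0, -2.2]
width: 62.3
```

Request:
servo_tool(targets=[0,0,-0.5,0,0,0,-1,0,0,0,-1,0])

```text
clock: 8.55
tcp_pos: [520.6, -304.6, 61.9]
tool_rot: [0.0, 0.99, 0.14, 0.0]
wrist_force: [-0.6, 0.8, -0.5]
width: 62.6
```

Contact: the weight is being taken. One small step more, then open.

Request:
servo_tool(targets=[0,0,-0.5,0,0,0,-0.5,0])

```text
clock: 8.75
tcp_pos: [520.7, -304.6, 61.9]
tool_rot: [0.0, 0.99, 0.14, 0.0]
wrist_force: [-2.7, 2.0, 6.0]
width: 62.5
```

Request:
servo_tool(targets=[0,0,0,0,0,0,0,0,0,0,0,0,0,0,0,0,0,0,0,0,0,0,0,0], hand=91)

```text
clock: 9.35
tcp_pos: [520.5, -304.7, 61.2]
tool_rot: [-0.0, 0.99, 0.14, -0.0]
wrist_force: [-0.1, -0.4, 0.0]
width: 90.7
```

Request:
servo_tool(targets=[0,0,5,0,0,0,20,0,0,0,50,0,0,0,90,0,0,0,130,0,0,0,170,0,0,0,190,0,0,0,190,0])

```text
clock: 10.15
tcp_pos: [522.2, -305.3, 255.4]
tool_rot: [0.002, 0.99, 0.14, 0.003]
wrist_force: [0.3, 0.1, -0.6]
width: 91.2
```

```bash
python3 -c "
from h import *
s=state();print(s['clock'],s['tcp_pos'],s['wrist_force'],s['width'])
cap('scene','scene1')"
```

```text
10.15 [ 522.2120496  -305.3465851   255.41789684] [ 0.26271051  0.11974644 -0.62308974] 91.18854191473204
```

View pics/scene1.png

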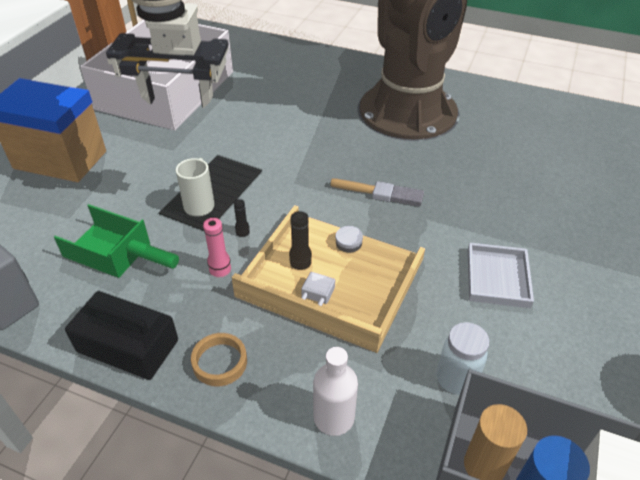

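Request:
servo_tool(targets=[10,40,0,0,22,80,0,0,34,125,0,0,46,170,0,0,58,215,0,0,66,248,0,0,70.3,263,0,0,70.3,263,0,0,70.3,263,0,0])

```text
clock: 11.1
tcp_pos: [590.3, -43.4, 250.4]
tool_rot: [0.0, 0.99, 0.14, -0.001]
wrist_force: [-0.1, -0.8, 0.1]
width: 91.0
```

Request:
servo_tool(targets=[0,0,-30,0,0,0,-65,0,0,0,-90,0,0,0,-105,0,0,0,-120,0,0,0,-135,0,0,0,-150,0,0,0,-162,0,0,0,-170,0,0,0,-170,0,0,0,-170,0])

```text
clock: 12.2
tcp_pos: [591.0, -42.1, 81.5]
tool_rot: [0.0, 0.99, 0.14, 0.0]
wrist_force: [0.6, -0.6, 1.2]
width: 90.8
```

Request:
servo_tool(targets=[0,0,0,0,0,0,0,0,0,0,0,0,0,0,0,0,0,0,0,0,0,0,0,0,0,0,0,0,0,0,0,0,0,0,0,0,0,0,0,0], hand=20)

```text
clock: 13.2
tcp_pos: [590.8, -41.7, 81.2]
tool_rot: [0.0, 0.99, 0.14, -0.0]
wrist_force: [0.8, 1.1, -1.1]
width: 31.3
```

Request:
servo_tool(targets=[0,0,5,0,0,0,25,0,0,0,60,0,0,0,100,0,0,0,140,0,0,0,170,0,0,0,170,0])

```text
clock: 13.9
tcp_pos: [593.1, -41.4, 256.3]
tool_rot: [0.001, 0.99, 0.14, 0.004]
wrist_force: [0.1, 0.7, -1.5]
width: 31.2
```

Request:
servo_tool(targets=[-15,-20,0,0,-35,-48,0,0,-58,-80,0,0,-82,-112,0,0,-106,-145,0,0,-130,-178,0,0,-152,-210,0,0,-170,-235,0,0,-181,-250,0,0,-186,-256,0,0,-186,-256,0,0,-186,-256,0,0])

```text
clock: 15.1
tcp_pos: [405.5, -296.4, 251.0]
tool_rot: [-0.0, 0.99, 0.141, 0.0]
wrist_force: [0.7, -0.4, -1.8]
width: 31.5
```

Request:
servo_tool(targets=[0,0,-25,0,0,0,-60,0,0,0,-95,0,0,0,-125,0,0,0,-145,0,0,0,-158,0,0,0,-164,0,0,0,-167,0,0,0,-169,0,0,0,-170,0,0,0,-171,0,0,0,-171,0])

```text
clock: 16.3
tcp_pos: [405.0, -297.8, 80.6]
tool_rot: [0.0, 0.99, 0.14, 0.0]
wrist_force: [-0.9, -0.2, -2.2]
width: 31.4
```

Request:
servo_tool(targets=[0,0,-1,0,0,0,-2,0,0,0,-2,0])

```text
clock: 16.6
tcp_pos: [404.8, -297.6, 78.2]
tool_rot: [-0.0, 0.99, 0.14, -0.0]
wrist_force: [0.1, -0.2, -1.6]
width: 31.3
```

Contact expected near 77.3.

Request:
servo_tool(targets=[0,0,-0.5,0,0,0,-1,0,0,0,-1,0])

```text
clock: 16.9
tcp_pos: [404.9, -297.7, 77.2]
tool_rot: [0.0, 0.99, 0.14, 0.0]
wrist_force: [-0.5, 0.9, -2.0]
width: 31.5
```

Request:
servo_tool(targets=[0,0,-0.5,0,0,0,-0.7,0,0,0,-0.7,0])

```text
clock: 17.2
tcp_pos: [405.0, -297.8, 77.1]
tool_rot: [0.0, 0.99, 0.14, 0.0]
wrist_force: [-1.8, -0.0, 6.6]
width: 31.6
```

Request:
servo_tool(targets=[0,0,0,0,0,0,0,0,0,0,0,0,0,0,0,0,0,0,0,0,0,0,0,0,0,0,0,0], hand=91)

```text
clock: 17.9
tcp_pos: [404.8, -297.6, 76.5]
tool_rot: [-0.0, 0.99, 0.14, -0.0]
wrist_force: [-0.4, 0.1, 0.1]
width: 82.8
```

Request:
servo_tool(targets=[0,0,5,0,0,0,20,0,0,0,50,0,0,0,90,0,0,0,130,0,0,0,165,0,0,0,170,0,0,0,170,0])

```text
clock: 18.7
tcp_pos: [405.4, -298.0, 247.9]
tool_rot: [0.001, 0.99, 0.14, 0.001]
wrist_force: [0.8, -0.6, -0.0]
width: 90.8
```

Request:
servo_tool(targets=[25,40,0,-0.05,50,80,0,-0.1,75,115,0,-0.15,100,150,0,-0.2,125,185,0,-0.25,150,220,0,-0.28,175,255,0,-0.28,200,285,0,-0.28,220,305,0,-0.28,235,313,0,-0.28,238,314,0,-0.28,238,314,0,-0.28])

```text
clock: 19.9
tcp_pos: [642.2, 16.1, 244.8]
tool_rot: [0.0, 1.0, 0.001, -0.001]
wrist_force: [-1.1, 0.7, -0.3]
width: 90.8
```

```bash
python3 -c "
from h import *
s=state();print(s['clock'],s['tcp_pos'],s['tool_rot'],s['width'])
cap('scene','scene2');cap('top','top2')"
```

```text
19.9 [642.19096308  16.07291589 244.77516153] [ 2.08540365e-04  9.99998546e-01  9.54446968e-04 -1.39742162e-03] 90.84527635526143
```

View pics/scene2.png

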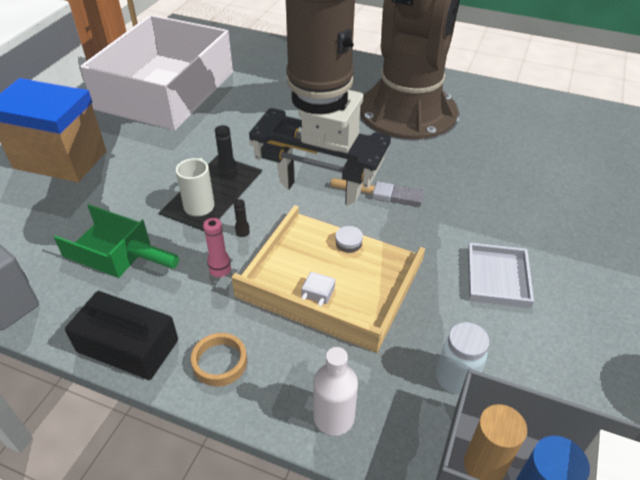

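View pics/top2.png

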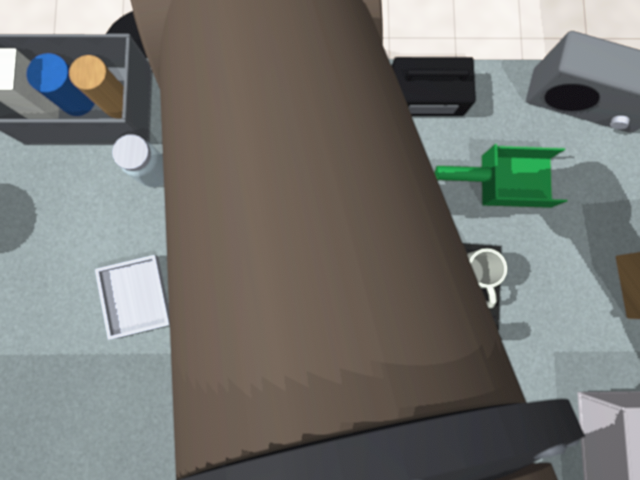

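Request:
servo_tool(targets=[0,1,-35,0,0,1,-75,0,0,1,-115,0,0,1,-150,0,0,1,-175,0,0,1,-190,0,0,1,-205,0,0,1,-217,0,0,1,-226,0,0,1,-232,0,0,1,-232,0,0,1,-232,0])

```text
clock: 21.2
tcp_pos: [643.2, 17.5, 15.0]
tool_rot: [-0.0, 1.0, 0.001, 0.0]
wrist_force: [-0.2, 0.5, 0.0]
width: 91.2
```

Request:
servo_tool(targets=[0,0,0,0,0,0,0,0,0,0,0,0,0,0,0,0,0,0,0,0,0,0,0,0,0,0,0,0,0,0,0,0], hand=35)

```text
clock: 22.0
tcp_pos: [642.8, 17.2, 14.6]
tool_rot: [0.0, 1.0, 0.001, -0.0]
wrist_force: [-0.4, -0.0, 0.8]
width: 49.3
```

```bash
python3 - <<'E'
from m import *
np.set_printoptions(precision=2,suppress=True)
s=state();print(s['q'])
for tag,b in(('top0',(85,240,185,350)),('scene2',(460,235,540,312))):
    p,W=cloud(tag);u0,v0,u1,v1=b; P=W[v0:v1,u0:u1].reshape(-1,3); 
    Q=P[(P[:,2]>14)&(P[:,2]<26)]; r_=cv2.minAreaRect(Q[:,:2].astype(np.float32)); print(tag,len(Q),r_,cv2.boxPoints(r_))
E
```

```text
[ 0.02  0.7  -0.2   1.71  0.18  0.75 -1.84]
top0 915 ((477.3768005371094, 311.7879333496094), (130.26084899902344, 112.07657623291016), 13.437661170959473) [[401.01 351.16]
 [427.05 242.15]
 [553.75 272.42]
 [527.7  381.43]]
scene2 852 ((477.4280090332031, 314.9857482910156), (135.59707641601562, 111.69745635986328), 13.130338668823242) [[398.72 353.97]
 [424.09 245.2 ]
 [556.14 276.  ]
 [530.77 384.78]]
```

Request:
servo_tool(targets=[0,0,5,0,0,0,20,0,0,0,50,0,0,0,85,0,0,0,115,0,0,0,130,0,0,0,130,0])

```text
clock: 22.7
tcp_pos: [644.3, 17.6, 147.4]
tool_rot: [-0.0, 1.0, 0.001, 0.002]
wrist_force: [0.4, -0.4, -1.9]
width: 50.0
```

Request:
servo_tool(targets=[-8,14,0,0.1,-20,35,0,0.23,-34,60,0,0.37,-50,88,0,0.51,-67,117,0,0.65,-84,146,0,0.8,-101,175,0,0.95,-117,203,0,1.1,-132,229,0,1.25,-145,252,0,1.4,-155,270,0,1.54,-162,282,0,1.66])

```text
clock: 23.9
tcp_pos: [478.8, 300.5, 143.0]
tool_rot: [-0.001, 0.671, 0.741, -0.001]
wrist_force: [-0.4, -0.3, -2.7]
width: 49.7
```

Request:
servo_tool(targets=[0,0,0,0.1,0,0,0,0.13,0,0,0,0.13,0,0,0,0.13])

```text
clock: 24.3
tcp_pos: [480.9, 298.6, 143.9]
tool_rot: [-0.0, 0.626, 0.78, -0.0]
wrist_force: [-0.4, -0.1, -3.3]
width: 50.1
```

```bash
python3 -c "
from h import *
s=state();print(s['clock'],s['tcp_pos'],s['tool_rot'],s['width'],s['q'])
cap('scene','scene3');cap('top','top3')"
```

```text
24.3 [480.86572608 298.62826307 143.86776616] [-1.56119530e-04  6.26063353e-01  7.79772021e-01 -4.99122057e-04] 50.06338513496154 [-0.14422805  0.52820393 -0.71865529  1.77544661  0.40701479  0.9930229
 -0.80501343]
```

View pics/scene3.png

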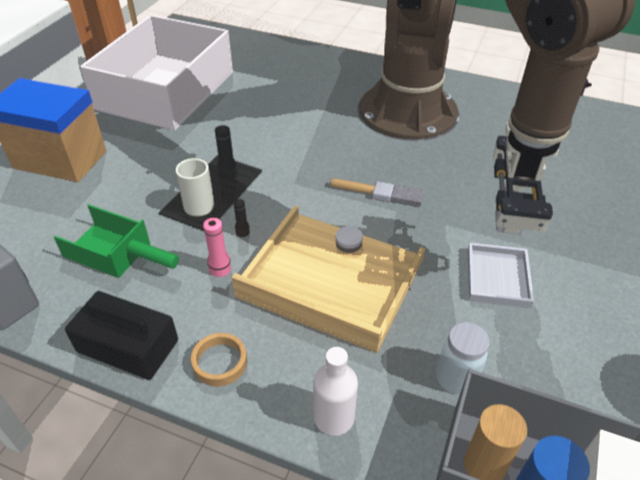

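Request:
servo_tool(targets=[0,0,-20,0,0,0,-50,0,0,0,-80,0,0,0,-100,0,0,0,-113,0,0,0,-121,0,0,0,-126,0,0,0,-129,0,0,0,-131,0,0,0,-132,0,0,0,-132,0,0,0,-132,0])

```text
clock: 25.6
tcp_pos: [481.0, 299.5, 12.9]
tool_rot: [0.0, 0.625, 0.781, 0.0]
wrist_force: [-0.0, -0.9, -2.3]
width: 49.8
```

Request:
servo_tool(targets=[0,0,-0.7,0,0,0,-1.4,0,0,0,-1.4,0])

```text
clock: 25.9
tcp_pos: [480.8, 299.3, 11.1]
tool_rot: [-0.0, 0.625, 0.781, -0.0]
wrist_force: [-0.1, 0.3, -2.7]
width: 49.9
```

Request:
servo_tool(targets=[0,0,-0.5,0,0,0,-1,0,0,0,-1,0])

```text
clock: 26.2
tcp_pos: [480.8, 299.3, 10.1]
tool_rot: [0.0, 0.625, 0.781, -0.0]
wrist_force: [0.1, -0.9, -2.2]
width: 49.9
```

Request:
servo_tool(targets=[0,0,-0.5,0,0,0,-1,0,0,0,-1,0])

```text
clock: 26.5
tcp_pos: [480.9, 299.4, 9.5]
tool_rot: [0.0, 0.625, 0.781, 0.0]
wrist_force: [-1.3, -1.0, 3.5]
width: 49.8
```

Request:
servo_tool(targets=[0,0,0,0,0,0,0,0,0,0,0,0,0,0,0,0], hand=66)

```text
clock: 26.9
tcp_pos: [480.9, 299.4, 9.1]
tool_rot: [-0.0, 0.625, 0.781, 0.0]
wrist_force: [0.6, -0.2, 0.6]
width: 65.6
```

Request:
servo_tool(targets=[0,0,5,0,0,0,20,0,0,0,50,0,0,0,90,0,0,0,130,0,0,0,170,0,0,0,210,0,0,0,235,0,0,0,235,0])

```text
clock: 27.8
tcp_pos: [481.8, 301.2, 249.4]
tool_rot: [0.001, 0.625, 0.781, 0.004]
wrist_force: [-0.7, 0.8, -1.4]
width: 66.0
```

```bash
python3 -c "
from h import *
s=state();print(s['clock'],s['tcp_pos'],s['tool_rot'],s['width'],s['q'])
cap('scene','scene4')"
```

```text
27.8 [481.80805234 301.17444396 249.44898959] [0.00109503 0.62465553 0.78089141 0.00358815] 66.02308975480234 [-0.10276441  0.42788971 -0.77133537  1.64246908  0.31822855  1.19342676
 -0.72418308]
```

View pics/scene4.png

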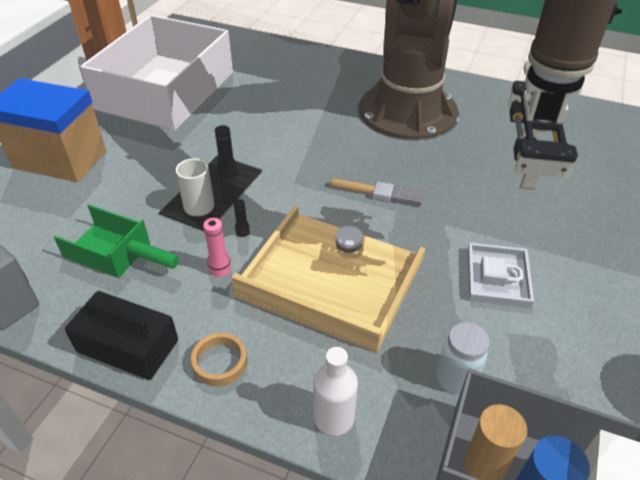

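Request:
servo_tool(targets=[2,-20,5,-0.1,5,-60,5,-0.23,8,-105,5,-0.36,11,-150,5,-0.49,14,-195,5,-0.62,17,-240,5,-0.75,20,-285,5,-0.88,23,-330,5,-1.01,26,-375,5,-1.14,29,-420,5,-1.27,32,-460,5,-1.4,35,-500,5,-1.51], hand=91)

```text
clock: 29.05
tcp_pos: [514.9, -202.2, 248.6]
tool_rot: [-0.0, 0.99, 0.138, -0.001]
wrist_force: [0.0, 1.0, 0.3]
width: 91.1
```

Request:
servo_tool(targets=[2,-40,0,0,3,-80,0,0,4.5,-104,0,0,4.5,-104,0,0,4.5,-104,0,0,4.5,-104,0,0])

```text
clock: 29.65
tcp_pos: [520.4, -303.0, 248.8]
tool_rot: [-0.001, 0.99, 0.141, -0.0]
wrist_force: [-0.1, 0.3, -0.0]
width: 90.7
```

```bash
python3 -c "
from h import *
s=state();print(s['clock'],s['tcp_pos'],s['tool_rot'],s['width'],s['q'])
cap('scene','scene5');p,d=cap('top','top5')"; python3 - <<'E'
from m import *
np.set_printoptions(precision=1,suppress=True)
for tag,b,bt in(('scene4',(170,150,215,220),(210,120,240,190)),):
  p,W=cloud(tag)
  for bb,z0,z1 in((b,100,112),(bt,118,132)):
    u0,v0,u1,v1=bb;P=W[v0:v1,u0:u1].reshape(-1,3);P=P[(P[:,2]>z0)&(P[:,2]<z1)];print(len(P),cv2.minAreaRect(P[:,:2].astype(np.float32)),np.median(P[:,2]))
E
```

```text
29.65 [ 520.35196111 -302.97704444  248.79892414] [-6.45113817e-04  9.89969121e-01  1.41282275e-01 -2.05179200e-04] 90.73392399768865 [ 0.62491522  0.39974321 -0.26311182  1.58130768  0.10888512  1.1760618
 -0.94769296]
239 ((520.8698120117188, -301.7022705078125), (66.68943786621094, 62.61024475097656), 57.180294036865234) 104.50694173548183
142 ((406.2138366699219, -293.6514892578125), (32.90952682495117, 29.097591400146484), 17.642353057861328) 125.3011390974934
```

View pics/scene5.png

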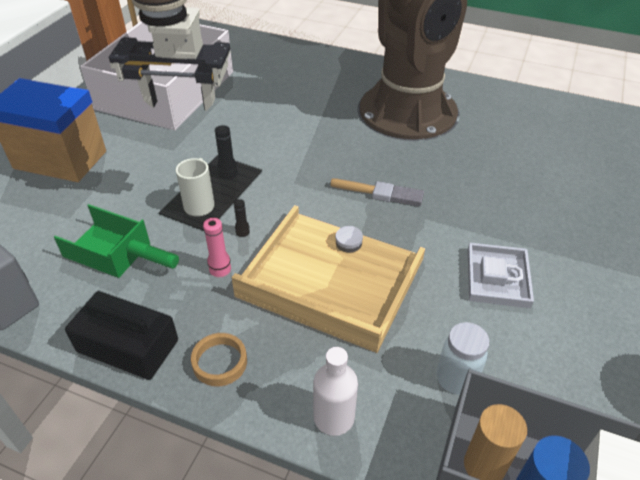

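Request:
servo_tool(targets=[0,0.3,-35,0,0,0.3,-70,0,0,0.3,-95,0,0,0.3,-115,0,0,0.3,-130,0,0,0.3,-145,0,0,0.3,-160,0,0,0.3,-174,0,0,0.3,-183,0,0,0.3,-188,0,0,0.3,-188,0,0,0.3,-188,0])

```text
clock: 30.95
tcp_pos: [520.7, -304.5, 61.6]
tool_rot: [0.0, 0.99, 0.14, 0.0]
wrist_force: [-0.4, -0.2, 0.6]
width: 90.9
```

Request:
servo_tool(targets=[0,0,0,0,0,0,0,0,0,0,0,0,0,0,0,0,0,0,0,0,0,0,0,0,0,0,0,0,0,0,0,0], hand=50)

```text
clock: 31.75
tcp_pos: [520.4, -304.5, 61.3]
tool_rot: [0.0, 0.99, 0.14, 0.0]
wrist_force: [-0.6, 0.3, 4.5]
width: 62.3
```

Request:
servo_tool(targets=[0,0,3,0,0,0,10,0,0,0,30,0,0,0,60,0,0,0,95,0,0,0,130,0,0,0,160,0,0,0,180,0,0,0,180,0])

```text
clock: 32.65
tcp_pos: [521.8, -304.8, 244.4]
tool_rot: [0.002, 0.99, 0.14, 0.002]
wrist_force: [0.1, -0.1, -2.5]
width: 62.3
```

Request:
servo_tool(targets=[5,20,0,0,12,60,0,0,20,100,0,0,28,140,0,0,36,180,0,0,44,220,0,0,52,260,0,0,60,300,0,0,68,340,0,0,73,370,0,0,75,385.4,0,0,75,385.4,0,0])

```text
clock: 33.85
tcp_pos: [594.5, 83.8, 239.9]
tool_rot: [-0.001, 0.99, 0.142, -0.001]
wrist_force: [0.3, -0.5, -2.0]
width: 62.2
```

Request:
servo_tool(targets=[0,0,-25,0,0,0,-60,0,0,0,-95,0,0,0,-125,0,0,0,-145,0,0,0,-158,0,0,0,-164,0,0,0,-168,0,0,0,-171,0,0,0,-172,0,0,0,-173,0,0,0,-173,0])

```text
clock: 35.05
tcp_pos: [595.6, 81.1, 68.5]
tool_rot: [0.0, 0.99, 0.14, 0.0]
wrist_force: [0.3, 0.6, -3.1]
width: 62.7
```

Request:
servo_tool(targets=[0,0,-0.5,0,0,0,-1,0,0,0,-1.5,0,0,0,-1.5,0])

```text
clock: 35.45
tcp_pos: [595.3, 81.1, 66.6]
tool_rot: [0.0, 0.99, 0.14, -0.0]
wrist_force: [-0.3, -0.3, -2.5]
width: 61.9
```

Request:
servo_tool(targets=[0,0,-0.4,0,0,0,-0.8,0,0,0,-0.8,0])

```text
clock: 35.75
tcp_pos: [595.3, 81.1, 65.8]
tool_rot: [0.0, 0.99, 0.14, -0.0]
wrist_force: [-0.2, -0.2, -1.6]
width: 61.9
```

Request:
servo_tool(targets=[0,0,-0.3,0,0,0,-0.6,0,0,0,-0.6,0])

```text
clock: 36.05
tcp_pos: [595.4, 81.1, 65.3]
tool_rot: [0.0, 0.99, 0.14, 0.0]
wrist_force: [0.3, 0.5, -2.0]
width: 62.4
```

Request:
servo_tool(targets=[0,0,-0.4,0,0,0,-0.7,0,0,0,-0.7,0])

```text
clock: 36.35
tcp_pos: [595.4, 81.1, 65.3]
tool_rot: [0.0, 0.99, 0.14, 0.0]
wrist_force: [-3.1, -1.6, 6.8]
width: 62.4
```

Down. Open, lift and go to the torch.

Request:
servo_tool(targets=[0,0,0,0,0,0,0,0,0,0,0,0,0,0,0,0,0,0,0,0,0,0,0,0], hand=91)

```text
clock: 36.95
tcp_pos: [595.4, 81.1, 64.5]
tool_rot: [-0.0, 0.99, 0.14, -0.0]
wrist_force: [-0.2, -0.2, -0.8]
width: 91.1
```

Request:
servo_tool(targets=[0,0,5,0,0,0,20,0,0,0,50,0,0,0,90,0,0,0,130,0,0,0,170,0,0,0,185,0,0,0,185,0])

```text
clock: 37.75
tcp_pos: [596.8, 81.7, 253.9]
tool_rot: [-0.0, 0.99, 0.14, 0.003]
wrist_force: [-0.5, -0.2, 0.2]
width: 91.0
```

Request:
servo_tool(targets=[-15,-30,0,0,-38,-65,0,0,-58,-105,0,0,-78,-145,0,0,-98,-185,0,0,-118,-225,0,0,-138,-265,0,0,-155,-305,0,0,-170,-340,0,0,-183,-365,0,0,-190.4,-378.4,0,0,-190.4,-378.4,0,0])

```text
clock: 38.95
tcp_pos: [402.9, -299.4, 249.0]
tool_rot: [-0.0, 0.99, 0.138, -0.001]
wrist_force: [0.2, 0.7, 0.7]
width: 91.0
```

```bash
cat > cmp.py <<'E'
import sys
from m import *
np.set_printoptions(precision=1,suppress=True)
def m(tag,bb,z0,z1):
    p,W=cloud(tag);u0,v0,u1,v1=bb;P=W[v0:v1,u0:u1].reshape(-1,3);P=P[(P[:,2]>z0)&(P[:,2]<z1)]
    e=cv2.minEnclosingCircle(P[:,:2].astype(np.float32)); print(tag,len(P),P.mean(0),np.round(cv2.minAreaRect(P[:,:2].astype(np.float32))[0],1),np.round(e[0],1), 'fit',circ(P)[0])
k=sys.argv[1]
for a in('0',k):
    m('top'+a,(230,195,285,250),104,118); m('scene'+a,(335,225,390,300),104,118)
    m('top'+a,(312,205,345,248),123,140); m('scene'+a,(285,205,320,275),123,140)
    m('top'+a,(270,260,310,296),28,42)
E
python3 - <<'E'
from h import *
s=state();print(s['clock'],s['tcp_pos'],s['tool_rot'],s['width'])
cap('scene','scene6');cap('top','top6')
E
python3 cmp.py 6
```

```text
38.95 [ 402.93551411 -299.36188073  249.00826778] [-5.05503213e-05  9.90395646e-01  1.38260052e-01 -7.87115834e-04] 90.97132186091535
top0 307 [595.1  81.2 109.3] [595.3  80.5] [595.6  80.4] fit [595.2  80.2]
scene0 338 [597.6  84.2 108.3] [596.2  83.4] [596.2  83.1] fit [596.4  83.6]
top0 303 [589.5 -43.4 129.7] [589.7 -43.9] [590.1 -43.6] fit [589.8 -43.5]
scene0 207 [593.4 -39.3 129.1] [591.8 -40.8] [590.9 -39.5] fit [592.  -39.9]
top0 666 [508.9  23.9  33. ] [509.   23.4] [509.1  23.9] fit [509.   23.9]
top6 310 [595.5  79.6 109.3] [595.4  79.5] [595.1  80.1] fit [595.1  79.5]
scene6 329 [596.4  83.3 108.5] [596.1  82.9] [595.6  84.2] fit [596.4  83.1]
top6 0 [nan nan nan] [0. 0.] [0. 0.] fit [0. 0.]
scene6 0 [nan nan nan] [0. 0.] [0. 0.] fit [0. 0.]
top6 664 [509.  24.  33.] [509.   23.4] [509.   24.1] fit [509.  24.]cmp.py:6: RuntimeWarning: Mean of empty slice.
  e=cv2.minEnclosingCircle(P[:,:2].astype(np.float32)); print(tag,len(P),P.mean(0),np.round(cv2.minAreaRect(P[:,:2].astype(np.float32))[0],1),np.round(e[0],1), 'fit',circ(P)[0])
  ret = um.true_divide(
```

View pics/top6.png

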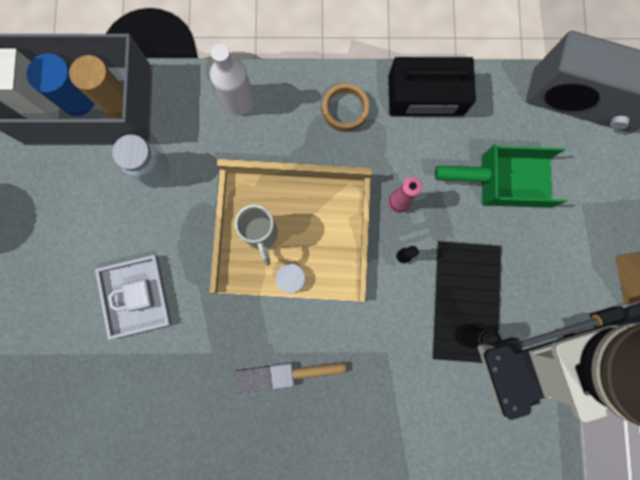

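Request:
servo_tool(targets=[-0.1,0,-30,0,-0.1,0,-65,0,-0.1,0,-90,0,-0.1,0,-105,0,-0.1,0,-120,0,-0.1,0,-135,0,-0.1,0,-150,0,-0.1,0,-163,0,-0.1,0,-171,0,-0.1,0,-173,0,-0.1,0,-173,0])

```text
clock: 40.15
tcp_pos: [405.2, -296.8, 76.6]
tool_rot: [-0.0, 0.99, 0.141, 0.0]
wrist_force: [-0.2, 0.7, -0.8]
width: 90.8
```

Request:
servo_tool(targets=[0,0,0,0,0,0,0,0,0,0,0,0,0,0,0,0,0,0,0,0,0,0,0,0,0,0,0,0,0,0,0,0,0,0,0,0,0,0,0,0], hand=20)

```text
clock: 41.15
tcp_pos: [404.8, -297.4, 76.5]
tool_rot: [0.0, 0.99, 0.14, -0.0]
wrist_force: [-0.7, -0.9, -1.0]
width: 31.5
```

Request:
servo_tool(targets=[0,0,5,0,0,0,25,0,0,0,60,0,0,0,100,0,0,0,140,0,0,0,170,0,0,0,170,0])

```text
clock: 41.85
tcp_pos: [406.8, -298.3, 251.0]
tool_rot: [0.002, 0.99, 0.14, 0.003]
wrist_force: [-0.1, 0.4, -2.3]
width: 31.1
```

Request:
servo_tool(targets=[15,20,0,0,35,48,0,0,58,80,0,0,82,112,0,0,106,145,0,0,130,178,0,0,152,210,0,0,170,235,0,0,181,250,0,0,185.8,256,0,0,185.8,256,0,0,185.8,256,0,0])

```text
clock: 43.05
tcp_pos: [589.9, -43.3, 246.2]
tool_rot: [0.0, 0.99, 0.139, -0.001]
wrist_force: [-0.3, -0.7, -1.7]
width: 31.2
```

Request:
servo_tool(targets=[0,0,-25,0,0,0,-60,0,0,0,-95,0,0,0,-122,0,0,0,-140,0,0,0,-151,0,0,0,-157,0,0,0,-160,0,0,0,-162,0,0,0,-163,0,0,0,-163.5,0,0,0,-163.5,0])

```text
clock: 44.25
tcp_pos: [590.9, -41.3, 83.4]
tool_rot: [0.0, 0.99, 0.14, 0.0]
wrist_force: [-0.4, 1.0, -2.1]
width: 31.3
```

Request:
servo_tool(targets=[0,0,-0.6,0,0,0,-1.2,0,0,0,-1.8,0,0,0,-1.8,0])

```text
clock: 44.65
tcp_pos: [590.6, -41.4, 81.1]
tool_rot: [0.0, 0.99, 0.14, -0.0]
wrist_force: [0.0, 0.8, -2.2]
width: 31.5
```

Request:
servo_tool(targets=[0,0,-0.4,0,0,0,-0.7,0,0,0,-0.7,0])

```text
clock: 44.95
tcp_pos: [590.7, -41.3, 80.6]
tool_rot: [0.0, 0.99, 0.14, 0.0]
wrist_force: [0.1, -0.0, -1.7]
width: 31.4
```

Request:
servo_tool(targets=[0,0,-0.4,0,0,0,-0.6,0,0,0,-0.6,0])

```text
clock: 45.25
tcp_pos: [590.8, -41.4, 80.5]
tool_rot: [0.0, 0.99, 0.14, 0.0]
wrist_force: [-2.0, -0.5, 5.7]
width: 31.0
```

Request:
servo_tool(targets=[0,0,0,0,0,0,0,0,0,0,0,0,0,0,0,0,0,0,0,0,0,0,0,0,0,0,0,0], hand=91)

```text
clock: 45.95
tcp_pos: [590.7, -41.3, 79.9]
tool_rot: [0.0, 0.99, 0.14, 0.0]
wrist_force: [-0.3, -0.4, -0.5]
width: 82.9
```

Request:
servo_tool(targets=[0,0,5,0,0,0,20,0,0,0,50,0,0,0,90,0,0,0,130,0,0,0,165,0,0,0,170,0,0,0,170,0])

```text
clock: 46.75
tcp_pos: [591.3, -41.3, 251.4]
tool_rot: [0.0, 0.99, 0.14, 0.001]
wrist_force: [0.7, -0.2, -1.1]
width: 91.0
```

Request:
servo_tool(targets=[-15,-30,0,0,-35,-70,0,0,-55,-110,0,0,-75,-150,0,0,-95,-190,0,0,-115,-230,0,0,-135,-270,0,0,-155,-310,0,0,-165,-335,0,0,-170,-345,0,0,-170,-345,0,0,-170,-345,0,0])

```text
clock: 47.95
tcp_pos: [421.4, -384.5, 249.2]
tool_rot: [-0.001, 0.99, 0.141, -0.0]
wrist_force: [0.3, 0.7, 0.4]
width: 91.0
```

```bash
python3 - <<'E'
from h import *
s=state();print(s['clock'],s['tcp_pos'],s['width'])
cap('scene','scene7');cap('top','top7')
E
python3 cmp.py 7
python3 - <<'E'
from m import *
p,W=cloud('top7');P=W[255:338,97:172].reshape(-1,3)
Q=P[(P[:,2]>27)&(P[:,2]<36)];print('padlock top z',np.median(Q[:,2]),Q[:,2].std(),cv2.minAreaRect(Q[:,:2].astype(np.float32)))
E
```

```text
47.95 [ 421.39426438 -384.50759586  249.2351265 ] 90.9509381738011
top0 307 [595.1  81.2 109.3] [595.3  80.5] [595.6  80.4] fit [595.2  80.2]
scene0 338 [597.6  84.2 108.3] [596.2  83.4] [596.2  83.1] fit [596.4  83.6]
top0 303 [589.5 -43.4 129.7] [589.7 -43.9] [590.1 -43.6] fit [589.8 -43.5]
scene0 207 [593.4 -39.3 129.1] [591.8 -40.8] [590.9 -39.5] fit [592.  -39.9]
top0 666 [508.9  23.9  33. ] [509.   23.4] [509.1  23.9] fit [509.   23.9]
top7 312 [595.6  79.4 109.3] [595.5  79.6] [595.4  79.8] fit [595.1  79.5]
scene7 332 [597.5  83.5 108.6] [595.7  83.4] [596.   84.2] fit [596.5  83. ]
top7 300 [589.2 -42.8 129.9] [589.3 -43.2] [589.7 -42.7] fit [589.4 -42.9]
scene7 207 [592.8 -38.7 129.1] [591.6 -39.4] [590.2 -40.2] fit [591.3 -39.3]
top7 663 [508.9  24.   33. ] [509.1  23.5] [509.   23.9] fit [509.  24.]
padlock top z 30.17883955558617 1.4101835988951874 ((479.7547607421875, 300.35101318359375), (49.90327835083008, 45.31328201293945), 12.977075576782227)
```

View pics/top7.png

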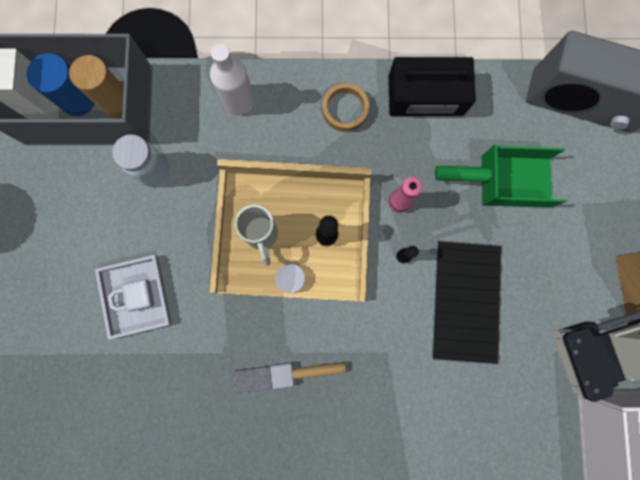

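View pics/scene7.png

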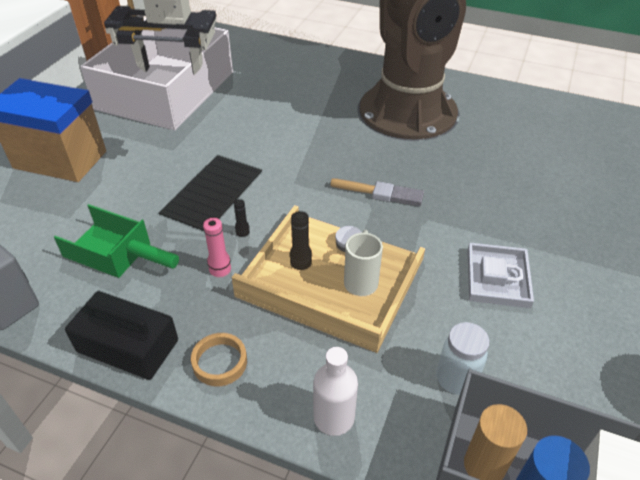

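Both views show the mug (top 255,225) and torch (327,230) upright on their original spots. The padlock is flat in the tray (133,296), the bystanders are unmoved and the gripper is clear at about z 249.

```bash
python3 -c "
from h import *
print(ticket.job_done())"
```

```text
the job is handed in; nothing more can be done
None
```

I did the job in the order asked and handed it in at about 48 s. The mug and then the torch went onto the mat. The padlock went flat into the tray, turned 103° so the fingers cleared the tray walls. Then the mug and the torch went back into the rack.

My last checks, comparing pictures from before and after in both cameras:
- **Mug and torch:** both stand upright within about 1 mm of where they stood at the start.
- **Padlock:** its top reads 30 mm above the counter, as it should lying flat on the tray floor, and it lies clear of the tray walls.
- **Bystanders:** the tin measures unmoved. I checked the jar, the scoop and the look-alikes only by eye, and they look unmoved.
- **Forces:** the highest wrist force I saw reported was about 8 N, at touchdown.

The two cameras disagree by about 3.5 mm in y. I took the mean of the two for the grasps and compared each camera only with itself for the returns. No check failed.

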